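Jack up the leather splitter and hold it

TASK

Grip the small lever jack by its block and slide it, square to the machine, in under the round lift lug at the front of the leather splitter until its toe comes up against the stop bar beneath the machine, so the saddle sits under the lug. Pump the handle: one full trial stroke down that lifts the machine, let the handle come all the way back up so that the machine settles on its feet, then press it fully down again and finish while holding it down with the machine raised on the saddle. Work the machine only through the jack (do not touch it with the arm), and leave the awl, jar and spool where they stand.

Things in the scene. Friction and masses are not known exactly. Their poses are not given: they have to be found in the camera images.
- jack: Loose lever jack, 0.86 kg; slides on the bench with 4 to 8 N. Origin: on its underside below the centre of the grip block; +x towards its nose, z up. Dark steel base plate 295 x 84 x 8 mm, from x = -175 to +120 (the toe). Two thin cheeks behind the block (x -18 to -46, within 17 mm of the middle, up to z = 76) carry the handle.
- jack_grip (a point): Where to grip the jack: on the axis of its aluminium block, 57 mm above the underside, jack frame (0, 0, 57) mm. The block is 40 mm along jack x and 34 mm along jack y (grip it across y, from above); top at z = 78, sides free down to the plate at z = 8.
- saddle: The jack's saddle: flat steel disc 34 mm across, 10 mm thick, on a ram at the nose, jack (80, 0) mm. Origin: centre of its top face, 48 mm above the bench with the handle up; it rises 51.4 mm per radian of handle, 36 mm in all.
- jack_toe (a point): Middle of the top front edge of the jack's base plate, jack frame (120, 0, 8) mm.
- handle_pad (a point): Centre of the top of the rubber pad (52 mm along the handle, 36 wide, 10 thick) at the end of the pump handle: press here. The handle pivots about jack y through jack (-34, 0, 64) mm; this point is 128 mm along it and 9 mm above its axis line. Up (sloping 0.55 rad up to the tail) it is at jack (-138, 0, 139), fully down at (-162, 0, 54) mm.
- pump_handle (a joint): Pump handle, rad: 0 = up, 0.70 = fully down on its stop. A spring and the load push it back up when let go; no latch. Pressing at the pad takes about 2 to 4 N until the saddle meets the lug (at about 0.27 rad), then 9 to 18 N. Fully down, the lift point is raised about 22 mm: the 4 to 6 kg machine tilts on its rear hinge.
- splitter_mount: Fixed hinge mount of the splitter. Origin: on the bench straight below the lift pad. +x points from the lug into the machine, away from the robot: the way the jack is pushed in; z up. A steel stop bar (160 mm along y, 25 high) lies on the bench under the machine, its face at x = +40: with the jack's toe square against it the saddle is under the pad in x.
- stop_face (a point): On the face of the stop bar, at mount frame (40, 0, 8) mm, axes as the mount's.
- lift_pad (a point): Lift point: centre of the flat underside, 62 mm above the bench, of the round lug (40 mm across, 12 thick, a 20 mm round raised boss on top marks it) in the middle of the machine's front. Not the thin square tab 85 mm to its -y. Bed: front edge at mount x = +30, 260 mm wide, top at 80 mm; cheeks up to 195 mm high from mount x = +90.
- awl: Bystander: awl standing on its wooden handle, 126 mm high, 32 mm across, origin at its foot.
- dye_jar: Bystander: amber jar, 60 mm across, 85 mm high, origin at its foot.
- thread_spool: Bystander: wooden spool, 52 mm across, 58 mm high, origin at its foot.

How it is judged:
By the outcome, as a careful person would: the job done as asked, in the order asked, and still so for the second after the job is handed in, while the arm keeps its last pose, push and grip.
It also fails if it takes over 72 s, if anything falls off the work surface, if the arm or the gripper's body presses on something with over 40 N, if the wrist force passes 120 N, or if a joint passes its speed limit or range.

ROBOT

A 6-joint arm with a two-finger parallel gripper is mounted at the origin on the work surface. World frame = base frame: x ahead of the robot, y to its left, z up, the work surface at z = 0. Lengths are in mm, angles in rad, forces in N, time in s.
With the tool pointing down it reaches from about 350 to 875 mm from the base axis. Payload 15.5 kg.
Tool frame: the origin (TCP) lies midway between the tips of the shut fingers; the grasp point (between the pads) lies 19 mm behind it (arm.pinch_z is the distance from the TCP to the grasp point, in mm); z points along the fingers, y is the direction in which the jaws open and shut (so a half turn about z gives the same grasp; the last joint's range is limited). The gripper opens to 85 mm and grips with 20 to 120 N. Pads are 22 mm wide; open, the fingers measure 114 mm over their backs; the gripper's body (76 mm by 85 mm) begins 54 mm behind the grasp point. The pads swing forward as they close: fully open they stand 13 mm farther back than shut.
Start: joints at [1.161, 0.494, 1.345, -0, 1.302, -0.096], TCP at [193.512, 594.289, 231.277] pointing down, gripper open.
Joint ranges: [-2.91, 2.91], [-0.82, 2.16], [0.22, 2.67], [-1.22, 4.37], [0.12, 2.79], [-3.08, 3.08]. Speed limits (rad/s): [1.89, 1.89, 2.57, 3.01, 3.01, 3.01].

INTERFACE

Orientations are given as a unit quaternion [w, x, y, z].
In Python, from cell import arm gives the robot as it stands.
- The arm moves only by the tool carry_out, never from a script. Its argument "rows" is a list of rows, each an object with "hand": the finger opening in m, from 0 to 0.0854; "xyz": the shift along the tool's x, y, z in m, a list of three; "roll": the turn about the tool's z in rad. A call has exactly 5 rows; each row is the pose to reach, as a shift and turn from the pose commanded when the call began, along the tool's axes at that moment; what a row does not reach only later rows make up. A row lasts 1/8 s, in which the tool goes at most 62.5 mm and 10.7 degrees, less where a joint would pass 70% of its speed; a pose out of reach is approached as far as the arm can. A call with a gripper value outside its range is refused whole. The fingers move at their own pace and stop on an object; "squeeze" is the grip in N (left out, the last holds). Time passes only in rows, so rows that repeat a pose let the fingers close, or fill a call up. It gives the time, the measured TCP pose, the force and the opening at its end, in the units of the state.
- arm.read_state(): the state, without advancing time (a new reading comes with each control period).
- arm.read_camera(name): name is "side" or "top"; returns (picture, depth): 480x640x3 uint8, red, green, blue; 480x640 float32, mm along the optical axis (not along the pixel's ray), 0 where there is no reading.
- arm.camera_info(name): a dict with "vfov" (degrees; the focal length in pixels is half the picture's height over the tangent of half this angle, whatever the lens; pixels are square), "cx", "cy" (the principal point, pixels), "k1" (the pictures are not rectified: a ray, as slopes to the right and down, at radius r is drawn at 1 + k1 r^2 times it, then the intrinsics apply), "pose" (4x4, takes a point from camera to world coordinates). Camera axes: x right, y up, looking along -z (the intrinsics and any distortion apply to the point x, -y, -z); pixel columns grow to the right and rows downward; lengths in mm; the calibration is good to about 2 mm. A picture is of the moment at which its call begins. camera_info takes no time and is no camera call.
- arm.close_job(): hands the job in, once; it reports no verdict.
The state is a dict: "time": time; "joint_pos": joint angles; "qvel": joint speeds; "effort": joint torques, N m; "tool_pos": TCP position; "tool_rot": TCP orientation; "contact_force": force on the tool from outside, world axes, zero at the start; "wrist_torque": the same for the moment, N m; "gripper_width": finger opening in mm.
Only numpy, scipy, OpenCV 4.12 (cv2) and the standard library are available. Lean on these libraries where they do the work, as an engineer would, in place of code of your own. Each camera call takes 0.05 s, during which the arm holds its last target. There are 200 camera calls.

## Working session

There is one attempt and no reset: what is moved stays moved. The work goes in short steps, Python scripts to look and compute and a tool call to move; the robot and the scene stay as the last step left them, time stands still between calls to the robot, and variables do not carry over. Pictures are saved under pics/ and viewed, about 8 in all and at most 12, crops included, and the job is handed in when it is done.

Besides the shell and the picture viewer there is one more tool, called by a JSON object that holds its "name" and its "arguments", one argument or row to a line. carry_out: Moves the arm, as the interface text tells. Its arguments: {"type":"object","properties":{"rows":{"type":"array"},"squeeze":{"type":"number"}},"required":["rows"]}

```bash
ls; mkdir -p pics
cat > h.py <<'E'
import numpy as np, cv2
from cell import arm
def K(n):
    i=arm.camera_info(n); f=240/np.tan(np.radians(i['vfov'])/2); return i,f
def rays(n,uv):
    i,f=K(n); uv=np.atleast_2d(np.asarray(uv,float))
    d=(uv-[i['cx'],i['cy']])/f; s=d.copy()
    for _ in range(30): s=d/(1+i['k1']*(s**2).sum(1,keepdims=True))
    P=np.array(i['pose']); v=np.c_[s[:,0],-s[:,1],-np.ones(len(s))]
    return P[:3,3], v@P[:3,:3].T
def onz(n,uv,z):
    o,v=rays(n,uv); return o+v*((z-o[2])/v[:,2:3])
def depthpts(n,uv,D):
    o,v=rays(n,uv); uv=np.atleast_2d(uv).astype(int); return o+v*D[uv[:,1],uv[:,0]][:,None]
def proj(n,p):
    i,f=K(n); P=np.array(i['pose']); c=(np.atleast_2d(p)-P[:3,3])@P[:3,:3]
    s=np.c_[c[:,0],-c[:,1]]/-c[:,2:3]; s=s*(1+i['k1']*(s**2).sum(1,keepdims=True))
    return s*f+[i['cx'],i['cy']]
def snap(n,name):
    im,D=arm.read_camera(n); cv2.imwrite(f'pics/{name}.png',im[:,:,::-1]); np.save(f'pics/{name}.npy',D); return im,D
E
python3 - <<'E'
from h import *
for n in('top','side'):
    snap(n,n+'0'); i=arm.camera_info(n); print(n,i['vfov'],i['cx'],i['cy'],i['k1'],np.round(i['pose'],3).tolist())
print(arm.read_state(), arm.pinch_z)
E
```

```text
pics
top 56.0528721005246 322.44384474521695 233.77076119081357 -0.09555671055258935 [[-0.023, 0.996, -0.09, 513.025], [-1.0, -0.023, 0.006, -1.089], [0.003, 0.09, 0.996, 1013.951], [0.0, 0.0, 0.0, 1.0]]
side 56.304126105062025 324.9811618998315 234.84030317785803 -0.04223961546051761 [[0.996, 0.059, -0.067, 524.028], [-0.09, 0.645, -0.759, -710.96], [-0.002, 0.762, 0.648, 710.631], [0.0, 0.0, 0.0, 1.0]]
{'time': 0.1, 'joint_pos': array([ 1.16053465e+00,  4.94114895e-01,  1.34604354e+00, -3.52206490e-06,
        1.30251316e+00, -9.55195842e-02]), 'qvel': array([ 0.00036595, -0.00166133, -0.00066179, -0.00031891,  0.00063251,
        0.00012203]), 'effort': array([ 1.52418503e-03, -8.83595109e+01, -3.84566331e+01, -1.00658001e-04,
        4.99421600e-03,  4.00315582e-05]), 'tool_pos': array([193.36567665, 594.00473352, 230.77239525]), 'tool_rot': array([-1.33333506e-04,  1.56721800e-01,  9.87642641e-01, -5.22735620e-04]), 'contact_force': array([0.26544679, 0.25429163, 0.04529412]), 'wrist_torque': array([-0.00827768,  0.00912364, -0.03563329]), 'gripper_width': 85.56082538029443} 18.700000000000003
```

View pics/top0.png

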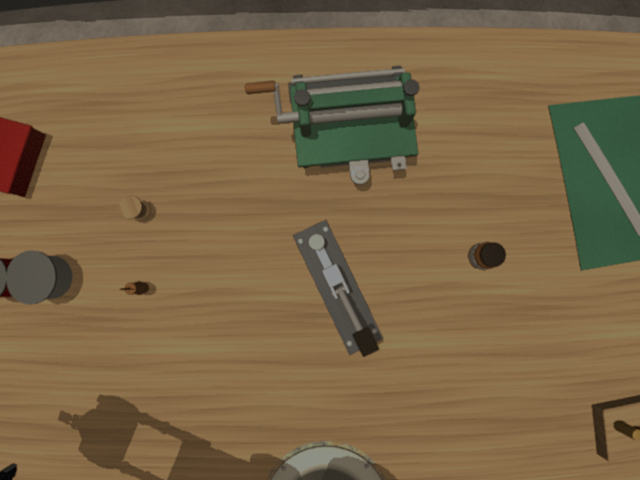

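View pics/side0.png

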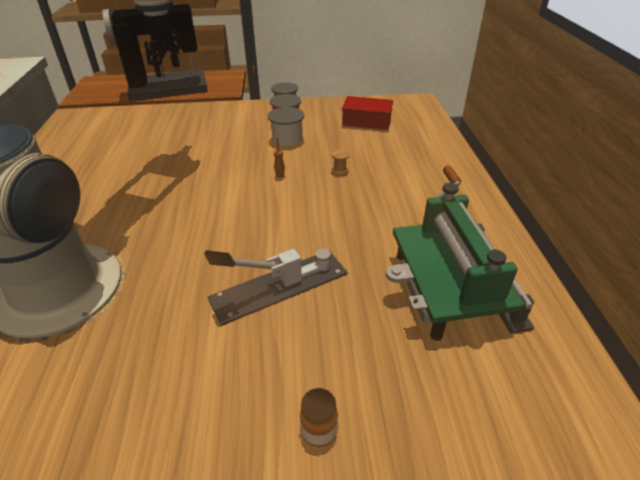

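The top view shows the jack at about (335,285) with its nose up-left. The lug with its boss is at (360,172), the decoy tab at (398,163), the jar at (488,255), the awl at (135,288) and the spool at (133,208). The side view shows the jack block at (288,265), the lug at (400,272) and the tab at (418,302). Next I'll measure.

Run:
```python
from h import *
for n,(x0,y0,w,h),s in(('top',(285,140,140,220),2.7),('side',(200,180,280,160),2.85)):
    im=cv2.imread(f'pics/{n}0.png'); c=cv2.resize(im[y0:y0+h,x0:x0+w],None,fx=s,fy=s,interpolation=cv2.INTER_CUBIC)
    c=cv2.convertScaleAbs(c,alpha=1.5); cv2.imwrite(f'pics/c_{n}.png',c)
im=cv2.imread('pics/top0.png'); D=np.load('pics/top0.npy')
vv,uu=np.mgrid[0:480,0:640]; uv=np.c_[uu.ravel(),vv.ravel()]
P=depthpts('top',uv,D).reshape(480,640,3); hsv=cv2.cvtColor(im,cv2.COLOR_BGR2HSV)
np.save('pics/P0.npy',P)
bench=(hsv[...,1]<90)
# plate: low saturation pixels near bench in the jack window
win=np.zeros((480,640),bool); win[215:362,285:390]=1
m=win&(hsv[...,1]<110)&(P[...,2]<150)
m8=cv2.morphologyEx(m.astype(np.uint8),cv2.MORPH_OPEN,np.ones((3,3)))
c=max(cv2.findContours(m8,0,2)[0],key=cv2.contourArea); r=cv2.minAreaRect(c); print('plate rect px',r)
b=cv2.boxPoints(r); print(np.round(onz('top',b,8),1).tolist())
for (u,v) in [(335,280),(317,241),(360,173),(365,340),(398,162),(350,150),(310,240),(345,320),(300,300)]:
    print((u,v),hsv[v,u],np.round(P[v,u],1))
```

```text
plate rect px ((337.4276123046875, 286.84967041015625), (133.5150909423828, 38.5428466796875), 64.29004669189453)
[[603.0, 63.6, 8.0], [638.9, -15.1, 8.0], [368.5, -136.7, 8.0], [334.1, -58.9, 8.0]]
(335, 280) [ 90   4 143] [501.4 -30.   77.8]
(317, 241) [ 33  22 142] [585.4   5.6  46.9]
(360, 173) [ 18  36 141] [724.2 -88.3  82.3]
(365, 340) [ 15 107  38] [385.7 -82.9 138.5]
(398, 162) [ 18  38 122] [ 748.5 -171.3   74.1]
(350, 150) [66 86 95] [775.  -68.9  80.3]
(310, 240) [ 30  21 144] [587.9  20.6  47.7]
(345, 320) [19 26 78] [411.7 -52.    7.3]
(300, 300) [ 18 116 139] [4.577e+02 4.690e+01 1.000e-01]
```

View pics/c_top.png

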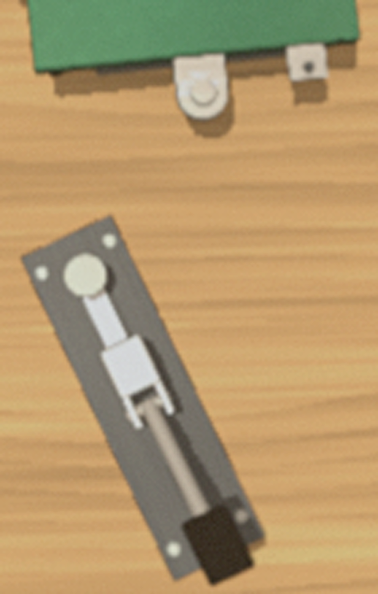

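View pics/c_side.png

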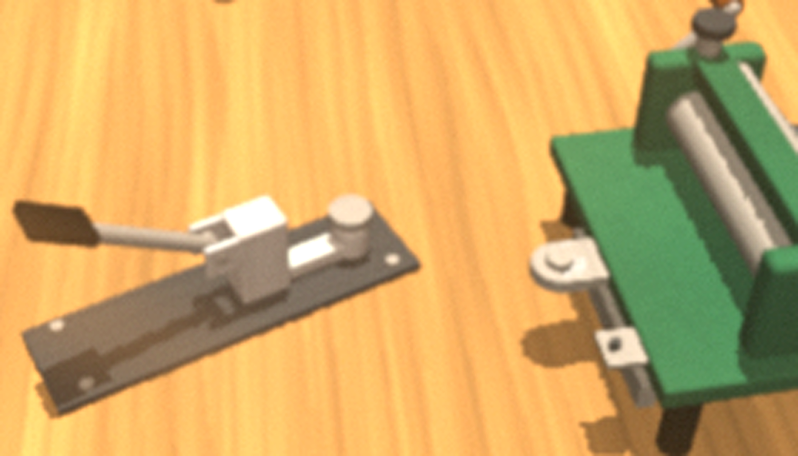

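```bash
cat > m.py <<'E'
from h import *
def fit(name='top0'):
    im=cv2.imread(f'pics/{name}.png'); D=np.load(f'pics/{name}.npy')
    vv,uu=np.mgrid[0:480,0:640]; P=depthpts('top',np.c_[uu.ravel(),vv.ravel()],D).reshape(480,640,3)
    hsv=cv2.cvtColor(im,cv2.COLOR_BGR2HSV); return im,D,P,hsv
E
python3 - <<'E'
from m import *
im,D,P,hsv=fit()
def box(u0,u1,v0,v1):
    m=np.zeros((480,640),bool); m[v0:v1,u0:u1]=1; return m
Z=P[...,2]
# bed front edge: per column lowest green pixel with z~80
g=(hsv[...,0]>50)&(hsv[...,0]<90)&(hsv[...,1]>60)&(abs(Z-80)<5)
e=[(u,np.where(g[100:185,u])[0].max()+100.5) for u in range(304,412) if not (347<u<375 or 388<u<408)]
e=onz('top',e,80); 
for _ in range(3):
    p=np.polyfit(e[:,1],e[:,0],1); r=e[:,0]-np.polyval(p,e[:,1]); e=e[abs(r)<3]
print('edge x=',p,'yaw mount',-np.arctan(p[0]),len(e),r.std())
gy=P[g&box(280,430,120,170)]; print('bed y range',np.percentile(gy[:,1],[.5,99.5]))
for nm,b,lo,hi in (('boss',box(345,376,160,190),79,90),('lug',box(345,376,163,190),70,78),('saddle',box(300,335,230,255),42,53),('block',box(315,360,255,300),72,83),('tab',box(386,410,150,175),70,78),('pad',box(345,390,320,365),120,155)):
    m=b&(Z>lo)&(Z<hi)&((hsv[...,1]<70)|(nm=='pad')); q=P[m]; c=cv2.minAreaRect(q[:,:2].astype(np.float32))
    ce=cv2.minEnclosingCircle(q[:,:2].astype(np.float32))
    print(nm,len(q),q.mean(0).round(1),np.round(c[0],1),np.round(c[1],1),round(c[2],1),np.round(ce[0],1),round(ce[1],1))
# side
S=cv2.imread('pics/side0.png'); DS=np.load('pics/side0.npy')
Q=depthpts('side',np.c_[np.tile(np.arange(640),480),np.repeat(np.arange(480),640)],DS).reshape(480,640,3)
h2=cv2.cvtColor(S,cv2.COLOR_BGR2HSV)
for nm,(x,y),R,lo,hi in (('block',(501,-30),45,74,82),('saddle',(585,8),30,44,52),('lug',(724,-88),35,70,79),('boss',(724,-88),25,79,90),('pad',(385,-83),50,120,160)):
    m=(np.hypot(Q[...,0]-x,Q[...,1]-y)<R)&(Q[...,2]>lo)&(Q[...,2]<hi)&((h2[...,1]<90)|(nm=='pad'));q=Q[m]
    c=cv2.minAreaRect(q[:,:2].astype(np.float32)); print('S',nm,len(q),q.mean(0).round(1),np.round(c[0],1),np.round(c[1],1),round(c[2],1))
for nm,c in (('awl',(135,288)),('jar',(490,255)),('spool',(133,208))): print(nm,P[c[1],c[0]].round(0))
E
```

```text
edge x= [-7.64197347e-02  7.46321427e+02] yaw mount 0.07627149062305466 62 0.9204428566510977
bed y range [-208.22126824   45.49303839]
boss 67 [727.4 -87.1  81.1] [736.  -84.3] [43.  19.8] 17.8 [734.7 -80.4] 22.3
lug 286 [729.  -86.9  74.4] [726.5 -86.3] [40.7 43.7] 89.2 [729.9 -85.3] 26.1
saddle 189 [584.5   7.7  48.4] [584.3   7.8] [30.2 32.6] 88.7 [584.6   7.5] 16.7
block 443 [501.  -30.2  77.7] [494.2 -33.1] [77.5 33.6] 23.3 [494.5 -32.3] 40.2
tab 123 [ 747.1 -169.6   76.4] [ 746.7 -168.1] [28.7 40.5] 8.5 [ 750.  -166.9] 22.4
pad 504 [384.1 -83.3 138.9] [388.9 -81.3] [58.8 35.9] 25.1 [387.4 -81.5] 30.9
S block 293 [500.  -33.4  77.3] [493.7 -35.1] [70.5 35.2] 22.1
S saddle 130 [581.6   3.4  47.8] [580.9   3.8] [31.3 30.4] 84.5
S lug 315 [730.3 -92.2  73.9] [727.1 -89.1] [51.2 41.4] 4.6
S boss 47 [720.9 -90.1  80.4] [721.3 -90. ] [17.4 18.1] 44.2
S pad 377 [382.2 -89.4 139.3] [383.6 -84.7] [51.6 37.2] 24.7
awl [493. 389.  79.]
jar [ 545. -356.   84.]
spool [666. 406.  55.]
```

```bash
cat > g.py <<'E'
import sys; from h import *
from scipy.spatial.transform import Rotation as R
s=arm.read_state(); q=s['tool_rot']; r=R.from_quat([*q[1:],q[0]]); M=r.as_matrix()
x,y,z,yw=map(float,sys.argv[1:5])   # target TCP mm, world angle of tool y
a=np.arctan2(M[1,1],M[0,1]); roll=-(yw-a)
print('t',round(s['time'],2),'tcp',s['tool_pos'].round(1),'ytool',round(a,4),'zaxis',M[:,2].round(4),'F',s['contact_force'].round(1),'w',round(s['gripper_width'],1))
print('shift m',((np.array([x,y,z])-s['tool_pos'])@M/1e3).round(4),'roll',round(roll,4))
E
python3 g.py 511 -26 200 1.996
```

```text
t 0.1 tcp [193.4 594.  230.8] ytool 1.2561 zaxis [-4.e-04 -1.e-03 -1.e+00] F [0.3 0.3 0. ] w 85.6
shift m [-0.494  -0.4912  0.0313] roll -0.7399
```

{"name": "carry_out", "arguments": {
  "rows": [
    {"hand":0.085,"xyz":[-0.04,-0.04,0],"roll":0},
    {"hand":0.085,"xyz":[-0.08,-0.08,0],"roll":0},
    {"hand":0.085,"xyz":[-0.12,-0.12,0],"roll":0},
    {"hand":0.085,"xyz":[-0.16,-0.16,0],"roll":0},
    {"hand":0.085,"xyz":[-0.2,-0.2,0],"roll":0}
  ]
}}

```text
time: 0.72
tool_pos: [322.2, 340.5, 231.2]
tool_rot: [0.0, 0.157, 0.988, -0.0]
contact_force: [-0.0, 0.7, -0.3]
gripper_width: 85.2
```

{"name": "carry_out", "arguments": {
  "rows": [
    {"hand":0.085,"xyz":[-0.04,-0.04,0],"roll":0},
    {"hand":0.085,"xyz":[-0.08,-0.08,0],"roll":0},
    {"hand":0.085,"xyz":[-0.12,-0.12,0],"roll":0},
    {"hand":0.085,"xyz":[-0.16,-0.16,0],"roll":0},
    {"hand":0.085,"xyz":[-0.2,-0.2,0],"roll":0}
  ]
}}

```text
time: 1.35
tool_pos: [450.5, 88.3, 231.3]
tool_rot: [0.0, 0.157, 0.988, 0.0]
contact_force: [-0.2, 0.8, 0.1]
gripper_width: 85.0
```

{"name": "carry_out", "arguments": {
  "rows": [
    {"hand":0.085,"xyz":[-0.03,-0.03,0],"roll":-0.15},
    {"hand":0.085,"xyz":[-0.06,-0.06,0],"roll":-0.3},
    {"hand":0.085,"xyz":[-0.094,-0.0915,0.01],"roll":-0.45},
    {"hand":0.085,"xyz":[-0.094,-0.0915,0.02],"roll":-0.6},
    {"hand":0.085,"xyz":[-0.094,-0.0915,0.03],"roll":-0.74}
  ]
}}

```text
time: 1.98
tool_pos: [511.0, -26.6, 200.6]
tool_rot: [-0.0, -0.213, 0.977, 0.0]
contact_force: [-0.4, 0.5, -0.3]
gripper_width: 85.0
```

```bash
python3 g.py 510.5 -26 38 1.996
```

```text
t 1.98 tcp [511.  -26.6 200.6] ytool 1.9996 zaxis [-7.e-04  1.e-04 -1.e+00] F [-0.4  0.5 -0.3] w 85.0
shift m [1.000e-04 7.000e-04 1.626e-01] roll 0.0036
```

{"name": "carry_out", "arguments": {
  "rows": [
    {"hand":0.085,"xyz":[0,0.0005,0.04],"roll":0},
    {"hand":0.085,"xyz":[0,0.0005,0.08],"roll":0},
    {"hand":0.085,"xyz":[0,0.0005,0.115],"roll":0},
    {"hand":0.085,"xyz":[0,0.0005,0.145],"roll":0},
    {"hand":0.085,"xyz":[0,0.0005,0.162],"roll":0}
  ]
}}

```text
time: 2.6
tool_pos: [510.1, -25.5, 37.7]
tool_rot: [-0.001, -0.211, 0.977, 0.0]
contact_force: [0.1, -0.9, 0.2]
gripper_width: 85.2
```

{"name": "carry_out", "arguments": {
  "rows": [
    {"hand":0.05,"xyz":[0,0,0],"roll":0},
    {"hand":0.04,"xyz":[0,0,0],"roll":0},
    {"hand":0.03,"xyz":[0,0,0],"roll":0},
    {"hand":0.02,"xyz":[0,0,0],"roll":0},
    {"hand":0.02,"xyz":[0,0,0],"roll":0}
  ],
  "squeeze": 50
}}

```text
time: 3.22
tool_pos: [511.6, -25.8, 40.2]
tool_rot: [0.001, -0.211, 0.977, -0.0]
contact_force: [1.2, -1.9, 8.3]
gripper_width: 33.2
```

```bash
python3 g.py 560 -99 38 1.647
python3 - <<'E'
from h import *
snap('top','top1')
im=cv2.imread('pics/top1.png')[130:370,260:440]; cv2.imwrite('pics/c1.png',cv2.resize(im,None,fx=2.5,fy=2.5))
E
```

```text
t 3.23 tcp [511.6 -25.8  40.2] ytool 1.9959 zaxis [ 1.9e-03 -4.0e-04 -1.0e+00] F [ 1.2 -1.9  8.3] w 33.2
shift m [-0.0139 -0.0867  0.0023] roll 0.3489
```

{"name": "carry_out", "arguments": {
  "rows": [
    {"hand":0.02,"xyz":[-0.003,-0.017,-0.001],"roll":0.07},
    {"hand":0.02,"xyz":[-0.006,-0.035,-0.002],"roll":0.14},
    {"hand":0.02,"xyz":[-0.009,-0.052,-0.002],"roll":0.21},
    {"hand":0.02,"xyz":[-0.012,-0.07,-0.002],"roll":0.28},
    {"hand":0.02,"xyz":[-0.014,-0.087,-0.002],"roll":0.349}
  ]
}}

```text
time: 3.9
tool_pos: [559.5, -99.4, 41.3]
tool_rot: [-0.0, -0.037, 0.999, 0.0]
contact_force: [1.1, -0.1, -9.0]
gripper_width: 33.7
```

{"name": "carry_out", "arguments": {
  "rows": [
    {"hand":0.02,"xyz":[0,0,0],"roll":0},
    {"hand":0.02,"xyz":[0,0,0],"roll":0},
    {"hand":0.02,"xyz":[0,0,0],"roll":0},
    {"hand":0.02,"xyz":[0,0,0],"roll":0},
    {"hand":0.02,"xyz":[0,0,0],"roll":0}
  ]
}}

```text
time: 4.53
tool_pos: [559.4, -98.8, 41.3]
tool_rot: [-0.0, -0.038, 0.999, 0.0]
contact_force: [0.4, -0.6, -8.1]
gripper_width: 33.4
```

```bash
python3 g.py 558.5 -100 38 1.647
python3 - <<'E'
from h import *
c=[]
for n,(x0,y0,w,h),s in(('top',(270,130,170,240),2.4),('side',(210,170,260,160),1.5)):
    snap(n,n+'2'); im=cv2.imread(f'pics/{n}2.png')[y0:y0+h,x0:x0+w]; im=cv2.resize(im,None,fx=s,fy=s,interpolation=cv2.INTER_CUBIC); c.append(cv2.copyMakeBorder(im,0,576-im.shape[0],0,0,0))
cv2.imwrite('pics/c2.png',cv2.convertScaleAbs(cv2.hconcat(c),alpha=1.4))
E
```

```text
t 4.53 tcp [559.4 -98.8  41.3] ytool 1.6474 zaxis [-1.e-04  0.e+00 -1.e+00] F [ 0.4 -0.6 -8.1] w 33.4
shift m [ 0.001  -0.0011  0.0033] roll 0.0004
```

View pics/c2.png

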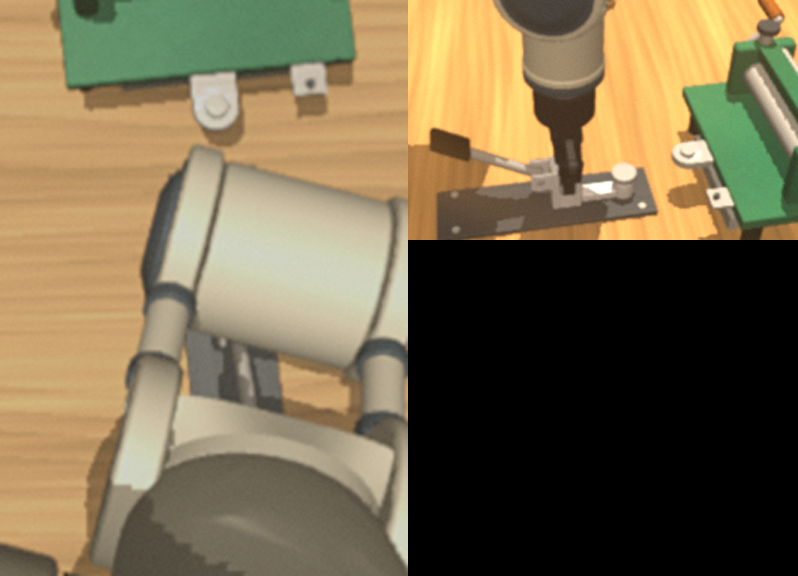

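The left half (top camera) shows the wrist hiding the jack. The boss is at crop (217,104) and the square tab at (310,80). The right half (side camera) shows the block gripped, the jack roughly square to the machine, the saddle at crop (622,178) and the boss at (688,152). The −8 N reading means the tool is carrying the jack. Next I'll measure jack against machine in the side view.

```bash
cat > sd.py <<'E'
import sys; from h import *
name=sys.argv[1]; sx,sy,bx,by=map(float,sys.argv[2:6])
S=cv2.imread(f'pics/{name}.png'); D=np.load(f'pics/{name}.npy'); h=cv2.cvtColor(S,cv2.COLOR_BGR2HSV)
Q=depthpts('side',np.c_[np.tile(np.arange(640),480),np.repeat(np.arange(480),640)],D).reshape(480,640,3)
for nm,(x,y),R,lo,hi in (('saddle',(sx,sy),28,40,56),('boss',(bx,by),16,78,88)):
    m=(np.hypot(Q[...,0]-x,Q[...,1]-y)<R)&(Q[...,2]>lo)&(Q[...,2]<hi)&(h[...,1]<100)&(h[...,2]>100)
    q=Q[m]; z=np.median(q[:,2]); m&=abs(Q[...,2]-z)<1.5; v,u=np.where(m)
    hull=cv2.convexHull(np.c_[u,v].astype(np.int32)); 
    w=onz('side',hull[:,0,:].astype(float),z)[:,:2]; c,r=cv2.minEnclosingCircle(w.astype(np.float32)); print(nm,len(q),'z',round(float(z),1),'circ',np.round(c,1),round(r,1),'mean',Q[m].mean(0).round(1))
# plate front long edge (towards -y): lowest dark pixel per column
m=(abs(Q[...,2]-8)<4)&(h[...,1]<120)&(h[...,2]<120)&(abs(Q[...,1]-sy)<70)&(abs(Q[...,0]-sx+120)<180)
e=[(u,np.where(m[:,u])[0].max()) for u in range(640) if m[:,u].sum()>3]
e=onz('side',e,8); t=e
for _ in range(6):
    p=np.polyfit(t[:,0],t[:,1],1); r=t[:,1]-np.polyval(p,t[:,0]); t=t[abs(r)<max(1.,1.5*r.std())]
print('plate -y edge yaw',np.arctan(p[0]).round(4),len(t),'x',t[:,0].min().round(),t[:,0].max().round(),'y at ends',np.polyval(p,[t[:,0].min(),t[:,0].max()]).round(1))
# bed front edge on z=80: leftmost green per row
g=(h[...,0]>45)&(h[...,0]<95)&(h[...,1]>70)&(abs(Q[...,2]-80)<4)
e=[(np.where(g[v])[0].min()-.5,v) for v in range(480) if g[v].sum()>15]
t=onz('side',e,80)
for _ in range(6):
    p=np.polyfit(t[:,1],t[:,0],1); r=t[:,0]-np.polyval(p,t[:,1]); t=t[abs(r)<max(1.,1.5*r.std())]
print('bed edge yaw',-np.arctan(p[0]).round(4),len(t),'x at y=-88',np.polyval(p,-88).round(1), 'y',t[:,1].min().round(),t[:,1].max().round())
E
python3 sd.py side2 637 -96 721 -90
python3 - <<'E'
from m import *
for n in('top0','top2'):
    im,D,P,hsv=fit(n)
    m=np.zeros((480,640),bool); m[165:185,345:376]=1
    m&=(P[...,2]>79)&(hsv[...,1]<70)&(np.hypot(P[...,0]-723,P[...,1]+88)<16); print(n,P[m].mean(0),m.sum())
    m=np.zeros((480,640),bool); m[160:190,340:380]=1; m&=(P[...,2]>68)&(hsv[...,1]<70); v,u=np.where(m)
    print('lug rows',v.max(),'cols at 168-174',[ (u[v==k].min(),u[v==k].max()) for k in range(166,176,2)])
E
```

```text
saddle 180 z 48.7 circ [636.2 -94. ] 17.1 mean [636.  -94.4  48.6]
boss 57 z 79.9 circ [720.2 -89.7] 9.9 mean [720.3 -89.7  79.8]
plate -y edge yaw 0.0759 100 x 388.0 674.0 y at ends [-155.2 -133.4]
bed edge yaw 0.0807 65 x at y=-88 750.3 y -211.0 31.0
top0 [724.02228198 -88.13381878  81.19212793] 59
lug rows 183 cols at 168-174 [(np.int64(349), np.int64(368)), (np.int64(350), np.int64(368)), (np.int64(350), np.int64(368)), (np.int64(350), np.int64(368)), (np.int64(350), np.int64(368))]
top2 [723.98980347 -87.99031243  81.18277038] 59
lug rows 183 cols at 168-174 [(np.int64(349), np.int64(368)), (np.int64(350), np.int64(368)), (np.int64(350), np.int64(368)), (np.int64(350), np.int64(368)), (np.int64(350), np.int64(368))]
```

{"name": "carry_out", "arguments": {
  "rows": [
    {"hand":0.02,"xyz":[0,-0.001,0.001],"roll":0},
    {"hand":0.02,"xyz":[-0.01,-0.002,0.0015],"roll":0},
    {"hand":0.02,"xyz":[-0.025,-0.002,0.0015],"roll":0},
    {"hand":0.02,"xyz":[-0.04,-0.002,0.0015],"roll":0},
    {"hand":0.02,"xyz":[-0.05,-0.002,0.0015],"roll":0}
  ]
}}

```text
time: 5.25
tool_pos: [608.8, -97.2, 40.2]
tool_rot: [-0.001, -0.038, 0.999, 0.0]
contact_force: [-14.6, -2.7, 12.0]
gripper_width: 33.5
```

```bash
python3 g.py 643 -95 40 1.648
python3 - <<'E'
from h import *
snap('side','side3')
E
python3 sd.py side3 685 -92 721 -90
```

```text
t 5.25 tcp [608.8 -97.2  40.2] ytool 1.6473 zaxis [-2.1e-03  1.0e-04 -1.0e+00] F [-14.6  -2.7  12. ] w 33.5
shift m [-0.0343 -0.0004  0.0001] roll -0.0007
saddle 178 z 47.4 circ [684.3 -92.4] 17.2 mean [684.5 -92.6  47.4]
boss 59 z 79.9 circ [720.2 -90.3] 10.4 mean [720.7 -89.6  79.8]
plate -y edge yaw 0.0777 93 x 438.0 724.0 y at ends [-153.9 -131.6]
bed edge yaw 0.0814 60 x at y=-88 749.8 y -213.0 27.0
```

{"name": "carry_out", "arguments": {
  "rows": [
    {"hand":0.02,"xyz":[-0.006,-0.0005,-0.0008],"roll":-0.002},
    {"hand":0.02,"xyz":[-0.014,-0.0005,-0.0008],"roll":-0.002},
    {"hand":0.02,"xyz":[-0.022,-0.0005,-0.0008],"roll":-0.002},
    {"hand":0.02,"xyz":[-0.028,-0.0005,-0.0008],"roll":-0.002},
    {"hand":0.02,"xyz":[-0.031,-0.0005,-0.0008],"roll":-0.002}
  ]
}}

```text
time: 5.92
tool_pos: [640.8, -95.3, 40.5]
tool_rot: [0.0, -0.039, 0.999, 0.0]
contact_force: [-0.4, -0.8, -8.3]
gripper_width: 33.5
```

{"name": "carry_out", "arguments": {
  "rows": [
    {"hand":0.02,"xyz":[-0.001,0,0],"roll":0},
    {"hand":0.02,"xyz":[-0.002,0,0],"roll":0},
    {"hand":0.02,"xyz":[-0.003,0,0],"roll":0},
    {"hand":0.02,"xyz":[-0.003,0,0],"roll":0},
    {"hand":0.02,"xyz":[-0.003,0,0],"roll":0}
  ]
}}

```text
time: 6.55
tool_pos: [643.4, -95.1, 40.6]
tool_rot: [-0.0, -0.039, 0.999, 0.0]
contact_force: [-0.7, 0.2, -8.3]
gripper_width: 33.5
```

{"name": "carry_out", "arguments": {
  "rows": [
    {"hand":0.02,"xyz":[-0.001,0,0],"roll":0},
    {"hand":0.02,"xyz":[-0.002,0,0],"roll":0},
    {"hand":0.02,"xyz":[-0.003,0,0],"roll":0},
    {"hand":0.02,"xyz":[-0.003,0,0],"roll":0},
    {"hand":0.02,"xyz":[-0.003,0,0],"roll":0}
  ]
}}

```text
time: 7.18
tool_pos: [644.4, -95.1, 40.5]
tool_rot: [-0.002, -0.039, 0.999, 0.0]
contact_force: [-13.7, -3.8, 1.4]
gripper_width: 33.5
```

{"name": "carry_out", "arguments": {
  "rows": [
    {"hand":0.02,"xyz":[0,0,0.0004],"roll":0},
    {"hand":0.02,"xyz":[0,0,0.0008],"roll":0},
    {"hand":0.02,"xyz":[0,0,0.0008],"roll":0},
    {"hand":0.02,"xyz":[0,0,0.0008],"roll":0},
    {"hand":0.02,"xyz":[0,0,0.0008],"roll":0}
  ]
}}

```text
time: 7.8
tool_pos: [644.2, -95.1, 40.2]
tool_rot: [-0.002, -0.039, 0.999, 0.0]
contact_force: [-17.6, -4.1, 10.2]
gripper_width: 33.5
```

```bash
python3 g.py 643 -95 40 1.648
python3 - <<'E'
from h import *
snap('side','side4')
im=cv2.imread('pics/side4.png')[170:350,200:470]; cv2.imwrite('pics/c4.png',cv2.convertScaleAbs(cv2.resize(im,None,fx=2.9,fy=2.9,interpolation=cv2.INTER_CUBIC),alpha=1.4))
E
python3 sd.py side4 720 -88 721 -90
```

```text
t 7.8 tcp [644.2 -95.1  40.2] ytool 1.649 zaxis [-0.0039 -0.     -1.    ] F [-17.6  -4.1  10.2] w 33.5
shift m [0.0012 0.0002 0.0002] roll 0.001
saddle 49 z 47.9 circ [717.4 -94.1] 14.7 mean [717.6 -97.6  47.7]
boss 57 z 79.7 circ [720.6 -89.5] 9.9 mean [720.7 -89.4  79.8]
plate -y edge yaw 0.08 81 x 473.0 751.0 y at ends [-152.  -129.6]
bed edge yaw 0.0842 62 x at y=-88 749.8 y -213.0 27.0
```

View pics/c4.png

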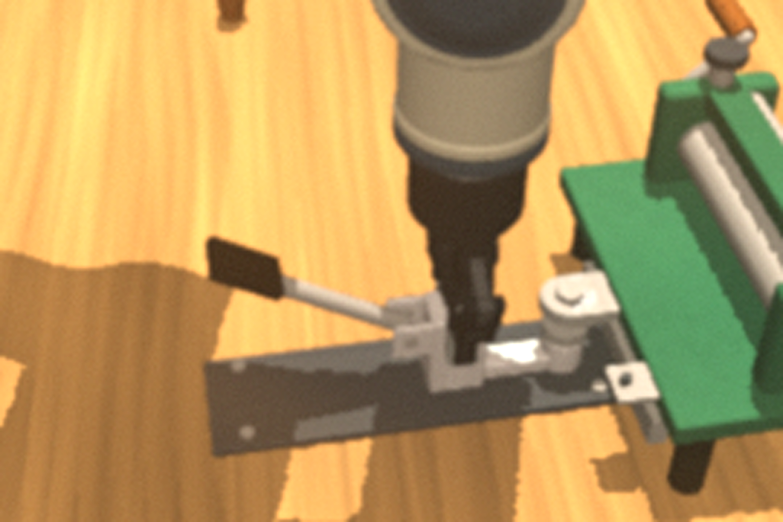

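Side picture: the saddle at crop (565,325) sits right under the lug, whose boss is at (570,292). The plate is square to the machine and its toe is under the bed. I'll release and go up.

{"name": "carry_out", "arguments": {
  "rows": [
    {"hand":0.05,"xyz":[0,0,0],"roll":0},
    {"hand":0.085,"xyz":[0,0,0],"roll":0},
    {"hand":0.085,"xyz":[0,0,0],"roll":0},
    {"hand":0.085,"xyz":[0,0,0],"roll":0},
    {"hand":0.085,"xyz":[0.001,0,-0.005],"roll":0}
  ]
}}

```text
time: 8.48
tool_pos: [645.3, -94.9, 44.7]
tool_rot: [-0.0, -0.039, 0.999, 0.0]
contact_force: [-0.6, 0.4, 0.7]
gripper_width: 84.8
```

{"name": "carry_out", "arguments": {
  "rows": [
    {"hand":0.085,"xyz":[0,0,-0.02],"roll":0},
    {"hand":0.085,"xyz":[0,0,-0.05],"roll":0},
    {"hand":0.085,"xyz":[0,0,-0.09],"roll":0},
    {"hand":0.04,"xyz":[0,0,-0.13],"roll":0},
    {"hand":0,"xyz":[0,0,-0.15],"roll":0}
  ]
}}

```text
time: 9.1
tool_pos: [646.1, -95.1, 197.6]
tool_rot: [0.001, -0.039, 0.999, -0.0]
contact_force: [-0.2, -0.8, -0.3]
gripper_width: 51.5
```

```bash
python3 g.py 506 -106 165 1.650
python3 - <<'E'
from h import *
snap('side','side5')
S=cv2.imread('pics/side5.png');D=np.load('pics/side5.npy');h=cv2.cvtColor(S,cv2.COLOR_BGR2HSV)
Q=depthpts('side',np.c_[np.tile(np.arange(640),480),np.repeat(np.arange(480),640)],D).reshape(480,640,3)
m=(np.hypot(Q[...,0]-504,Q[...,1]+108)<45)&(Q[...,2]>115)&(Q[...,2]<160);q=Q[m];print('pad',m.sum(),q.mean(0),q.min(0),q.max(0))
E
python3 sd.py side5 720 -88 721 -90
```

```text
t 9.1 tcp [646.1 -95.1 197.6] ytool 1.649 zaxis [ 3.e-03 -7.e-04 -1.e+00] F [-0.2 -0.8 -0.3] w 51.5
shift m [1.406e-01 1.000e-04 3.220e-02] roll -0.001
pad 419 [ 503.34735049 -110.1896384   137.55245193] [ 478.40705117 -126.00160135  115.41840952] [539.79980567 -87.61753862 153.12693788]
saddle 51 z 47.8 circ [718.7 -92.8] 14.3 mean [717.3 -97.6  47.7]
boss 55 z 79.8 circ [720.3 -90.2] 10.4 mean [720.6 -90.2  79.9]
plate -y edge yaw 0.0776 86 x 473.0 751.0 y at ends [-151.7 -130. ]
bed edge yaw 0.0842 61 x at y=-88 750.1 y -213.0 27.0
```

{"name": "carry_out", "arguments": {
  "rows": [
    {"hand":0,"xyz":[0.02,0,0],"roll":0},
    {"hand":0,"xyz":[0.06,0,0],"roll":0},
    {"hand":0,"xyz":[0.1,0,0],"roll":0},
    {"hand":0,"xyz":[0.13,0,0.015],"roll":0},
    {"hand":0,"xyz":[0.14,0,0.032],"roll":0}
  ]
}}

```text
time: 9.78
tool_pos: [504.1, -105.8, 162.6]
tool_rot: [-0.0, -0.039, 0.999, 0.0]
contact_force: [0.6, -0.0, -0.3]
gripper_width: 0.5
```

{"name": "carry_out", "arguments": {
  "rows": [
    {"hand":0,"xyz":[0.001,0,0.006],"roll":0},
    {"hand":0,"xyz":[0.001,0,0.012],"roll":0},
    {"hand":0,"xyz":[0.002,0,0.018],"roll":0},
    {"hand":0,"xyz":[0.005,0,0.024],"roll":0},
    {"hand":0,"xyz":[0.008,0,0.03],"roll":0}
  ]
}}

```text
time: 10.4
tool_pos: [497.8, -106.6, 132.5]
tool_rot: [0.0, -0.039, 0.999, -0.0]
contact_force: [-0.1, 0.0, 1.9]
gripper_width: -0.1
```

```bash
python3 g.py 485 -107.5 98 1.650
python3 - <<'E'
from h import *
snap('side','side6')
im=cv2.imread('pics/side6.png')[150:350,170:470]; cv2.imwrite('pics/c6.png',cv2.convertScaleAbs(cv2.resize(im,None,fx=2.6,fy=2.6,interpolation=cv2.INTER_CUBIC),alpha=1.4))
E
```

```text
t 10.4 tcp [ 497.8 -106.6  132.5] ytool 1.6491 zaxis [ 2.e-04 -1.e-04 -1.e+00] F [-0.1  0.   1.9] w -0.1
shift m [0.0129 0.0001 0.0345] roll -0.0009
```

View pics/c6.png

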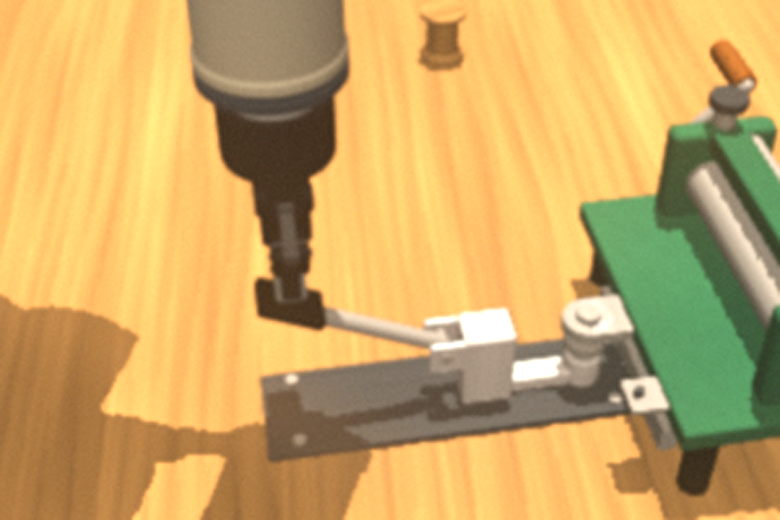

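The closed tips are on the pad at crop (290,295), and the handle has started down. I'll continue the trial stroke.

{"name": "carry_out", "arguments": {
  "rows": [
    {"hand":0,"xyz":[0.003,0,0.007],"roll":0},
    {"hand":0,"xyz":[0.006,0,0.014],"roll":0},
    {"hand":0,"xyz":[0.009,0,0.021],"roll":0},
    {"hand":0,"xyz":[0.011,0,0.028],"roll":0},
    {"hand":0,"xyz":[0.012,0,0.035],"roll":0}
  ]
}}

```text
time: 11.08
tool_pos: [485.1, -107.5, 97.6]
tool_rot: [-0.001, -0.039, 0.999, -0.0]
contact_force: [-7.2, -2.2, 15.4]
gripper_width: -0.0
```

{"name": "carry_out", "arguments": {
  "rows": [
    {"hand":0,"xyz":[0.001,0,0.008],"roll":0},
    {"hand":0,"xyz":[0.002,0,0.016],"roll":0},
    {"hand":0,"xyz":[0.003,0,0.024],"roll":0},
    {"hand":0,"xyz":[0.003,0,0.032],"roll":0},
    {"hand":0,"xyz":[0.003,0,0.038],"roll":0}
  ]
}}

```text
time: 11.7
tool_pos: [481.4, -107.7, 59.4]
tool_rot: [-0.001, -0.039, 0.999, 0.0]
contact_force: [-11.2, -3.5, 15.9]
gripper_width: -0.0
```

{"name": "carry_out", "arguments": {
  "rows": [
    {"hand":0,"xyz":[0,0,0.001],"roll":0},
    {"hand":0,"xyz":[0,0,0.003],"roll":0},
    {"hand":0,"xyz":[0,0,0.005],"roll":0},
    {"hand":0,"xyz":[0,0,0.006],"roll":0},
    {"hand":0,"xyz":[0,0,0.006],"roll":0}
  ]
}}

```text
time: 12.32
tool_pos: [481.7, -107.7, 53.9]
tool_rot: [-0.001, -0.039, 0.999, 0.0]
contact_force: [-10.5, -3.7, 21.9]
gripper_width: -0.2
```

```bash
cat > chk.py <<'E'
import sys; from h import *
n=sys.argv[1]; S,D=snap('side',n); S=S[:,:,::-1]; h=cv2.cvtColor(np.ascontiguousarray(S),cv2.COLOR_BGR2HSV)
Q=depthpts('side',np.c_[np.tile(np.arange(640),480),np.repeat(np.arange(480),640)],D).reshape(480,640,3)
m=(np.hypot(Q[...,0]-720,Q[...,1]+90)<14)&(Q[...,2]>77)&(Q[...,2]<112)&(h[...,1]<100); print('boss top z',np.percentile(Q[m][:,2],[10,50,90]).round(1),Q[m].mean(0).round(1))
m=(np.hypot(Q[...,0]-640,Q[...,1]+97)<25)&(abs(Q[...,2]-78)<5); print('block top',m.sum(),Q[m].mean(0).round(1))
m=(np.hypot(Q[...,0]-490,Q[...,1]+109)<55)&(Q[...,2]>25)&(Q[...,2]<165)&(h[...,2]<70); q=Q[m]; print('pad dark zmin/max',np.percentile(q[:,2],[2,50,98]).round(0))
E
python3 chk.py side7; python3 g.py 482 -107 54 1.650;  python3 sd.py side7 720 -88 721 -90|grep plate
```

```text
boss top z [ 96.1 100.1 103. ] [719.7 -92.8  99.3]
block top 271 [639.7 -97.5  77.3]
pad dark zmin/max [ 47.  69. 163.]
t 12.38 tcp [ 481.7 -107.7   53.9] ytool 1.6492 zaxis [-1.7e-03  1.0e-04 -1.0e+00] F [-9.7 -2.7 20.6] w -0.1
shift m [-0.0003  0.0006 -0.0001] roll -0.0008
  return _methods._mean(a, axis=axis, dtype=dtype,
  ret = ret.dtype.type(ret / rcount)
Traceback (most recent call last):
  File "sd.py", line 9, in <module>
    w=onz('side',hull[:,0,:].astype(float),z)[:,:2]; c,r=cv2.minEnclosingCircle(w.astype(np.float32)); print(nm,len(q),'z',round(float(z),1),'circ',np.round(c,1),round(r,1),'mean',Q[m].mean(0).round(1))
                 ~~~~^^^^^^^
TypeError: 'NoneType' object is not subscriptable
```

{"name": "carry_out", "arguments": {
  "rows": [
    {"hand":0,"xyz":[0,0,0.001],"roll":0},
    {"hand":0,"xyz":[0,0,0.002],"roll":0},
    {"hand":0,"xyz":[0,0,0.002],"roll":0},
    {"hand":0,"xyz":[0,0,0.002],"roll":0},
    {"hand":0,"xyz":[0,0,0.002],"roll":0}
  ]
}}

```text
time: 13.0
tool_pos: [481.8, -107.7, 52.6]
tool_rot: [-0.001, -0.039, 0.999, -0.0]
contact_force: [-13.2, -2.6, 37.1]
gripper_width: -0.2
```

```bash
python3 chk.py side8; python3 g.py 482 -107 54 1.650
```

```text
boss top z [ 95.9 100.2 103.8] [719.8 -92.1  99.9]
block top 267 [639.5 -97.3  77.3]
pad dark zmin/max [ 46.  68. 163.]
t 13.05 tcp [ 481.8 -107.7   52.6] ytool 1.6492 zaxis [-1.1e-03 -2.0e-04 -1.0e+00] F [-13.3  -2.   37.8] w -0.4
shift m [-0.0002  0.0007 -0.0014] roll -0.0008
```

Stop reached: the force went from 21 to 37 N and the boss is raised about 20 mm. Now I'll let the handle all the way up.

{"name": "carry_out", "arguments": {
  "rows": [
    {"hand":0,"xyz":[0,0,-0.01],"roll":0},
    {"hand":0,"xyz":[-0.001,0,-0.02],"roll":0},
    {"hand":0,"xyz":[-0.002,0,-0.03],"roll":0},
    {"hand":0,"xyz":[-0.003,0,-0.04],"roll":0},
    {"hand":0,"xyz":[-0.004,0,-0.05],"roll":0}
  ]
}}

```text
time: 13.68
tool_pos: [487.4, -107.4, 102.3]
tool_rot: [0.001, -0.039, 0.999, -0.0]
contact_force: [6.0, 4.5, 10.8]
gripper_width: 0.2
```

{"name": "carry_out", "arguments": {
  "rows": [
    {"hand":0,"xyz":[-0.003,0,-0.01],"roll":0},
    {"hand":0,"xyz":[-0.006,0,-0.02],"roll":0},
    {"hand":0,"xyz":[-0.01,0,-0.03],"roll":0},
    {"hand":0,"xyz":[-0.014,0,-0.04],"roll":0},
    {"hand":0,"xyz":[-0.018,0,-0.05],"roll":0}
  ]
}}

```text
time: 14.3
tool_pos: [504.9, -105.9, 152.3]
tool_rot: [-0.0, -0.039, 0.999, 0.0]
contact_force: [-0.9, 0.0, -0.4]
gripper_width: -0.2
```

{"name": "carry_out", "arguments": {
  "rows": [
    {"hand":0,"xyz":[0,0,-0.007],"roll":0},
    {"hand":0,"xyz":[0,0,-0.014],"roll":0},
    {"hand":0,"xyz":[0,0,-0.014],"roll":0},
    {"hand":0,"xyz":[0,0,-0.014],"roll":0},
    {"hand":0,"xyz":[0,0,-0.014],"roll":0}
  ]
}}

```text
time: 14.92
tool_pos: [504.7, -106.0, 165.5]
tool_rot: [-0.0, -0.039, 0.999, 0.0]
contact_force: [0.9, -0.1, 0.6]
gripper_width: -0.0
```

```bash
python3 chk.py side9; python3 g.py 504 -106 163 1.650;  python3 sd.py side9 720 -88 721 -90
python3 - <<'E'
import cv2
im=cv2.imread('pics/side9.png')[150:350,170:470]; cv2.imwrite('pics/c9.png',cv2.convertScaleAbs(cv2.resize(im,None,fx=2.6,fy=2.6,interpolation=cv2.INTER_CUBIC),alpha=1.4))
E
```

```text
boss top z [78.1 79.3 81.2] [720.4 -90.2  79.4]
block top 278 [639.5 -97.8  77.3]
pad dark zmin/max [125. 140. 152.]
t 14.97 tcp [ 504.7 -105.9  165.5] ytool 1.649 zaxis [-5.e-04  2.e-04 -1.e+00] F [ 0.5 -0.6  0.2] w -0.2
shift m [ 0.0007 -0.      0.0025] roll -0.001
saddle 55 z 47.2 circ [717.6 -93.5] 14.7 mean [717.1 -97.1  47.3]
boss 59 z 79.5 circ [720.2 -90.2] 10.7 mean [720.1 -88.9  79.3]
plate -y edge yaw 0.0776 82 x 473.0 751.0 y at ends [-151.7 -130.1]
bed edge yaw 0.0788 62 x at y=-88 750.1 y -213.0 31.0
```

View pics/c9.png

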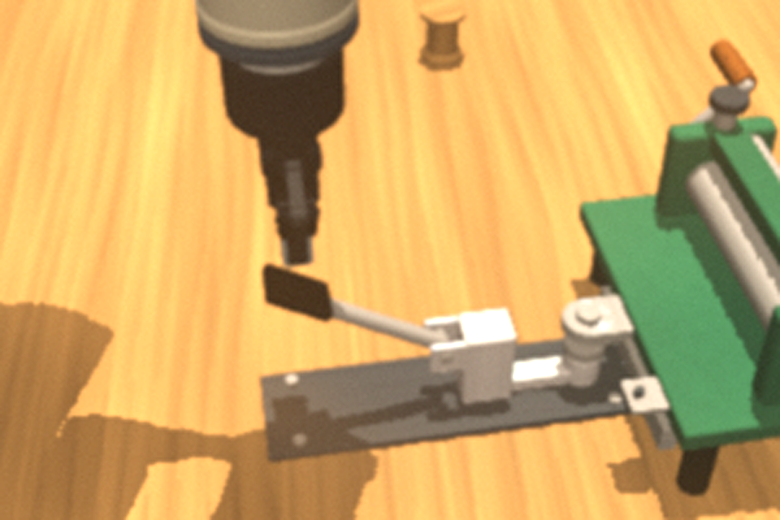

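The handle is fully up, with the pad at crop (297,290) clear of the tips. The machine is back on its feet, with the boss at 79 mm, and the jack hasn't moved. Now the second stroke along the same path.

{"name": "carry_out", "arguments": {
  "rows": [
    {"hand":0,"xyz":[0.001,0,0.008],"roll":0},
    {"hand":0,"xyz":[0.001,0,0.016],"roll":0},
    {"hand":0,"xyz":[0.003,0,0.023],"roll":0},
    {"hand":0,"xyz":[0.006,0,0.029],"roll":0},
    {"hand":0,"xyz":[0.008,0,0.034],"roll":0}
  ]
}}

```text
time: 15.6
tool_pos: [496.5, -106.6, 131.4]
tool_rot: [-0.0, -0.039, 0.999, 0.0]
contact_force: [-0.4, -0.6, 2.7]
gripper_width: -0.0
```

{"name": "carry_out", "arguments": {
  "rows": [
    {"hand":0,"xyz":[0.003,0,0.007],"roll":0},
    {"hand":0,"xyz":[0.006,0,0.014],"roll":0},
    {"hand":0,"xyz":[0.009,0,0.021],"roll":0},
    {"hand":0,"xyz":[0.011,0,0.028],"roll":0},
    {"hand":0,"xyz":[0.012,0,0.035],"roll":0}
  ]
}}

```text
time: 16.23
tool_pos: [484.1, -107.5, 96.6]
tool_rot: [-0.001, -0.039, 0.999, -0.0]
contact_force: [-9.2, -1.8, 14.3]
gripper_width: -0.1
```

{"name": "carry_out", "arguments": {
  "rows": [
    {"hand":0,"xyz":[0.001,0,0.008],"roll":0},
    {"hand":0,"xyz":[0.002,0,0.016],"roll":0},
    {"hand":0,"xyz":[0.003,0,0.024],"roll":0},
    {"hand":0,"xyz":[0.003,0,0.032],"roll":0},
    {"hand":0,"xyz":[0.003,0,0.038],"roll":0}
  ]
}}

```text
time: 16.85
tool_pos: [480.6, -107.8, 58.4]
tool_rot: [-0.001, -0.039, 0.999, 0.0]
contact_force: [-9.0, -2.8, 15.6]
gripper_width: 0.1
```

{"name": "carry_out", "arguments": {
  "rows": [
    {"hand":0,"xyz":[0,0,0.002],"roll":0},
    {"hand":0,"xyz":[0,0,0.004],"roll":0},
    {"hand":0,"xyz":[0,0,0.006],"roll":0},
    {"hand":0,"xyz":[0,0,0.007],"roll":0},
    {"hand":0,"xyz":[0,0,0.007],"roll":0}
  ]
}}

```text
time: 17.48
tool_pos: [481.0, -107.8, 52.5]
tool_rot: [-0.0, -0.039, 0.999, -0.0]
contact_force: [-13.3, -1.1, 36.4]
gripper_width: 0.4
```

{"name": "carry_out", "arguments": {
  "rows": [
    {"hand":0,"xyz":[0,0,-0.0005],"roll":0},
    {"hand":0,"xyz":[0,0,-0.0005],"roll":0},
    {"hand":0,"xyz":[0,0,-0.0005],"roll":0},
    {"hand":0,"xyz":[0,0,-0.0005],"roll":0},
    {"hand":0,"xyz":[0,0,-0.0005],"roll":0}
  ]
}}

```text
time: 18.1
tool_pos: [480.9, -107.8, 52.9]
tool_rot: [-0.0, -0.039, 0.999, -0.0]
contact_force: [-11.6, -1.5, 30.4]
gripper_width: 0.4
```

```bash
python3 chk.py side10; python3 g.py 482 -107 54 1.650
python3 - <<'E'
import cv2
im=cv2.imread('pics/side10.png'); cv2.imwrite('pics/c10.png',cv2.convertScaleAbs(im,alpha=1.3))
E
```

```text
boss top z [ 96.4  99.8 103.5] [719.5 -92.6  99.8]
block top 272 [639.8 -97.6  77.3]
pad dark zmin/max [ 47.  73. 164.]
t 18.15 tcp [ 480.9 -107.8   52.9] ytool 1.6492 zaxis [-1.e-03 -1.e-04 -1.e+00] F [-12.2  -1.4  30.8] w 0.3
shift m [-0.0012  0.0007 -0.0011] roll -0.0008
```

View pics/c10.png

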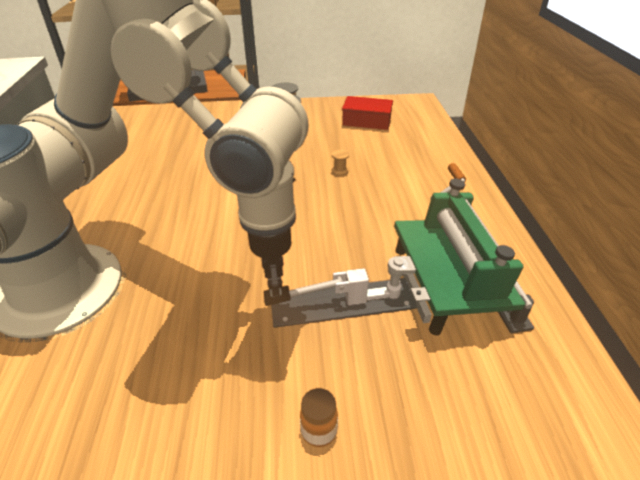

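The handle is down under the tips at (277,295). The lug, at (400,265), is raised on the saddle, and the jar (318,417) and spool (340,162) stand where they were. Handing in.

```bash
python3 -c "
from cell import arm
print(arm.close_job()); s=arm.read_state(); print(s['time'],s['tool_pos'],s['contact_force'])"
```

```text
the job is handed in; nothing more can be done
None
the job is handed in; nothing more can be done
```

The job is handed in: the handle is held fully down on its stop and the machine is raised on the saddle. The robot's clock read about 18 s of the 72 s allowed.

I gripped the jack by its block, turned it square, and slid it under the round lug until the toe met the stop bar. The sideways push on the tool was then about 14–18 N. I did one full trial stroke and let the handle all the way up. I then pressed it down again along the same path.

**Last checks**
- **Squareness:** jack and bed front edge agreed to within about 0.01 rad. With the jack in place, the saddle read 1–3 mm from the lug boss along x and 3–5 mm along y. Those readings are rough because the lug hid part of the saddle.
- **First stroke:** the boss top went from about 80 mm to about 100 mm, and the force jumped from 21 to 37 N at the stop.
- **Handle up:** the boss was back at 79 mm, the pad was free of the fingers at full height, and the jack had not moved.
- **Second stroke:** it reached the stop at 36 N, and I eased the hold to about 30 N. The boss was again at about 100 mm.

**Disagreements and gaps**
- The two cameras disagreed by about 2–4 mm, so I aligned jack and machine from within one view.
- The measured lift was about 20 mm against the stated 22 mm.
- One plate-edge check with the handle down failed to run; the block position showed the jack had not moved.
- In the last picture the jar and spool stood in place. The awl was hidden behind the arm, but nothing went near it.

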